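# Find the rocking corner of the shaker plate and bed its shim

## Robot

A 6-joint arm with a two-finger parallel gripper is mounted at the origin on the work surface. World frame = base frame: x ahead of the robot, y to its left, z up, the work surface at z = 0. Lengths are in m, angles in rad, forces in N, time in s.
With the tool pointing down it reaches from about 0.275 to 1 m from the base axis. Payload 8.4 kg.
Tool frame: the origin (TCP) lies on the centre line of the jaws, within the pads' length; the fingertips stand 11 mm ahead of it and the grasp point (between the pads) lies 8 mm behind it (arm.nose_length is the distance from the TCP to the fingertips, in m); z points along the fingers, y is the line along which they close (so a half turn about z gives the same grasp; the last joint's range is limited). The gripper opens to 85 mm and grips with 20 to 120 N. Pads are 22 mm wide; open, the fingers measure 114 mm over their backs; the gripper's body (76 mm by 85 mm) begins 54 mm behind the grasp point. The pads swing forward as they close: fully open they stand 13 mm farther back than shut.
Start: joints at [1.171, 0.353, 1.633, -0, 1.155, -0.002], TCP at [0.242, 0.576, 0.242] pointing down, gripper open.
Joint ranges: [-2.63, 2.63], [-0.92, 2.1], [0.06, 2.66], [-1.3, 4.44], [0, 2.69], [-3.02, 3.02]. Speed limits (rad/s): [2.22, 2.22, 2.79, 3.14, 3.14, 3.14].

## Interface

Orientations are given as a unit quaternion [x, y, z, w].
In Python, from bench import arm gives the robot as it stands. The module is installed in compiled form; this text tells all that it offers.
- The arm moves only by the tool send_rows, never from a script. Its argument "targets" is a list of rows, each an object of numbers: "tx", "ty", "tz": the shift along the world's x, y, z in mm; "twist": the turn about the world's z in rad. A call has 1 to 20 rows; each row is the pose to reach, as a shift and turn from the pose commanded when the call began; what a row does not reach only later rows make up. A row lasts 1/12 s, in which the tool goes at most 41.7 mm and 7.16 degrees, less where a joint would pass 70% of its speed; a pose out of reach is approached as far as the arm can. A call with a gripper value outside its range is refused whole. "grip" is the opening, from -1 (shut) to 1 (fully open), set as the call begins (left out, the last holds). The fingers move at their own pace and stop on an object; "newtons" is the grip in N (left out, the last holds). Time passes only in rows, so rows that repeat a pose let the fingers close. It gives the time, the measured TCP pose, the force, the opening and the grip force at its end, in the units of the state.
- arm.observe(): the state, without advancing time (a new reading comes with each control period).
- arm.snapshot(name): name is "scene" or "top"; returns a dict with "frame" (420x560x3 uint8, red, green, blue), "depth" (420x560 float32, m along the optical axis (not along the pixel's ray), 0 where there is no reading), "fx", "fy", "cx", "cy" (pixels), "k1" (the pictures are not rectified: a ray, as slopes to the right and down, at radius r is drawn at 1 + k1 r^2 times it, then the intrinsics apply), "rvec" (rotation vector, rad) and "tvec" (3), from world to camera coordinates, as OpenCV has them. Camera axes: x right, y down, z forward; pixel columns grow to the right and rows downward; lengths in m; the calibration is good to about 2 mm. A picture is of the moment at which its call begins.
- arm.finish_job(): hands the job in; it is judged then, once.
The state is a dict: "time": time; "joint_positions": joint angles; "qd": joint speeds; "effort": joint torques, N m; "position": TCP position; "eef_rot": TCP orientation; "ft_force": force on the tool from outside, world axes, zero at the start; "ft_torque": the same for the moment, N m; "gripper_width": finger opening in m; "finger_force": force on a finger pad.
Only numpy, scipy, OpenCV 4.12 (cv2) and the standard library are available. Lean on these libraries where they do the work, as an engineer would, in place of code of your own. Each camera call takes 0.05 s, during which the arm holds its last target. There are 200 camera calls.

## Task

The microplate shaker stands on an aluminium base plate on four levelling feet, and one corner of the plate rocks. Press down on the plate's corners one after another with a fingertip until you find the corner that gives, then press the round steel shim collar of that corner's foot fully down, flat on its rubber pad. Leave the other three collars up, do not lift the plate or shove it out of place, do not disturb the things around it, and take the hand away at the end.

Things in the scene. Friction and masses are not known exactly. Their poses are not given: they have to be found in the camera images.
- plate: Aluminium base plate, 3 kg with the white shaker on its middle (104 x 144 mm, top 58 mm above the origin). Origin: centre of the plate's underside, 45 mm above the bench; z up. 190 mm along x, 260 along y, 12 thick, corners cut off at 45 degrees. It rests unfastened on four look-alike feet, whose 26 mm posts stand at x +-70, y +-105 mm; the cuts pass 10 mm outside the posts' centres.
- corner_1 (a point): Point on the plate's top face, 57 mm above the bench, over the post at plate x = -70, y = +105 mm. Pressed here, a sound corner gives under 1.5 mm at 12 N; the rocking corner starts to give at about 4 N, sinks 4 mm by about 7 N to a firm stop, and springs back when let go.
- corner_2 (a point): The same over the post at plate x = -70, y = -105 mm.
- corner_3 (a point): The same over the post at plate x = +70, y = -105 mm.
- corner_4 (a point): The same over the post at plate x = +70, y = +105 mm.
- collar_1 (a point): Good spot to press the collar of the foot at corner_1: 34 mm outward from the post's centre along the diagonal, at plate x = -94, y = +129 mm, 28 mm above the bench. The collar is a flat round steel disc round the post, 100 mm across, 10 thick, bare beyond the cut corner. Its top starts 27 to 28 mm above the bench and is at 18 mm when flat. It yields at about 10 N and stays where left.
- collar_2 (a point): The same for the foot at corner_2, at plate x = -94, y = -129 mm. Under each collar a fixed round grey rubber pad, 104 mm across and 8 mm thick, lies on the bench.
- collar_3 (a point): The same for the foot at corner_3, at plate x = +94, y = -129 mm. Under each collar a fixed round grey rubber pad, 104 mm across and 8 mm thick, lies on the bench.
- collar_4 (a point): The same for the foot at corner_4, at plate x = +94, y = +129 mm. Under each collar a fixed round grey rubber pad, 104 mm across and 8 mm thick, lies on the bench.
- rocking_foot (a joint): How far the post under the rocking corner, wherever that is, has been pushed down, m: about 0 at rest, 0.004 at its stop.
- rocking_shim (a joint): How far the collar of the rocking corner's foot has been pressed down, m: 0 fully up, 0.010 flat on its pad. Once flat it props the post, and the corner no longer rocks.
- sound_shim_a (a joint): The same for the collar of one of the three sound feet (which one is not told).
- sound_shim_b (a joint): The same for another sound foot.
- sound_shim_c (a joint): The same for the third sound foot.
- reagent_jar: Small white jar, 38 mm across, 60 mm tall, standing on the bench by the middle of the plate's near edge. Bystander. Origin at the centre of its underside, as for all bystanders.
- vial: Small amber vial, 26 mm across, 50 mm tall, beside the plate's +y edge. Bystander.
- tip_box: Pipette tip box, grey with a white lid, 60 x 80 x 55 mm, beyond the plate's far edge. Bystander.
- petri_dish: Clear flat dish, 60 mm across, 14 mm tall, beside the plate's -y edge. Bystander.
- screwdriver: Screwdriver 170 mm long lying on the bench to the right. Bystander.
- wash_bottle: White bottle, 90 mm across, 190 mm tall, at the left. Bystander.
- beaker: Glass beaker, 70 mm across, 80 mm tall, at the left. Bystander.
There are look-alikes about, which are no part of the job. What is shaped like the part that bears sound_shim_c but purple is not meant.

How it is judged:
On the way, in this order (a step that is already met when the one before it is completed fails the run):
1. the rocking corner is pressed down and found: its post sinks more than 2.5 mm while its collar is still up (value of joint rocking_foot above 0.0025 m and value of joint rocking_shim below 0.004 m), for 0.1 s.
2. that corner's collar is pressed down to within 1.5 mm of flat (value of joint rocking_shim above 0.0085 m), for 0.2 s.
At the end, for the whole second after the job is handed in: The rocking corner's collar is within 1.5 mm of flat on its pad, its post is back up (sunk less than 2 mm), the other three collars are pressed less than 4 mm, and the plate lies at rest, level within 0.02 rad and within 10 mm of where it began (value of joint rocking_shim above 0.0085 m and value of joint rocking_foot below 0.002 m and value of joint each of sound_shim_a, sound_shim_b, sound_shim_c below 0.004 m and distance of plate from where it was at the start of the episode below 0.01 m and angle between plate's own z axis and vertical below 0.02 rad and linear speed of plate below 0.01 m/s); the robot touches nothing.
It fails at once if a sound foot's collar is pressed down 4 mm or more (value of joint any of sound_shim_a, sound_shim_b, sound_shim_c above 0.004 m).
It fails at once if the plate is lifted or tipped (its middle rises more than 10 mm, or it tilts more than 0.12 rad) (height (world z) of plate above 0.055 m or angle between plate's own z axis and vertical above 0.12 rad).
It fails at once if the plate is shoved more than 15 mm out of place (distance of plate from where it was at the start of the episode above 0.015 m).
It fails at once if a bystander is lifted, knocked over or moved more than 25 mm (distance of any of reagent_jar, vial, tip_box, petri_dish, screwdriver, wash_bottle, beaker from where it was at the start of the episode above 0.025 m or angle between any of reagent_jar, vial, wash_bottle, beaker's own z axis and vertical above 0.5 rad).
It also fails if it takes over 56 s, if anything falls off the work surface, if the arm or the gripper's body presses on something with over 40 N, if the wrist force passes 120 N, or if a joint passes its speed limit or range.

## Working session

There is one attempt and no reset: what is moved stays moved. The work goes in short steps, Python scripts to look and compute and a tool call to move; the robot and the scene stay as the last step left them, time stands still between calls to the robot, and variables do not carry over. Pictures are saved under pics/ and viewed, at most 10 in all, crops included, and the job is handed in when it is done.

Besides the shell and the picture viewer there is one more tool, called after "Call:" in YAML: its name, and indented under it one key for each argument. send_rows: Moves the arm, as the interface text tells. Its arguments: {"type":"object","properties":{"targets":{"type":"array"},"grip":{"type":"number"},"newtons":{"type":"number"}},"required":["targets"]}

```bash
mkdir -p pics; cat > h.py <<'E'
import numpy as np, cv2
from bench import arm
def snap(n,name):
    s=arm.snapshot(n); np.savez(name+'.npz',**s)
    cv2.imwrite(f'pics/{name}.png',s['frame'][:,:,::-1]); return s
def ray(s,u,v):
    x=(u-s['cx'])/s['fx'];y=(v-s['cy'])/s['fy'];a,b=x,y
    for _ in range(20):
        k=1+s['k1']*(a*a+b*b);a,b=x/k,y/k
    return np.array([a,b,np.ones_like(a)],float)
def cast(s,u,v,z):
    R=cv2.Rodrigues(np.array(s['rvec'],float))[0];t=np.array(s['tvec'],float).ravel()
    c=-R.T@t;d=R.T@ray(s,u,v);return c+d*(z-c[2])/d[2]
def xyz(s):
    R=cv2.Rodrigues(np.array(s['rvec'],float))[0];t=np.array(s['tvec'],float).ravel()
    v,u=np.mgrid[0:420,0:560];r=ray(s,u.astype(float),v.astype(float)).reshape(3,-1)*s['depth'].ravel()
    return (R.T@(r-t[:,None])).T.reshape(420,560,3)
E
python3 - <<'E'
from h import *
for n in('scene','top'):
    s=snap(n,n);print(n,s['fx'],s['k1'],s['rvec'],s['tvec'])
o=arm.observe();print(o)
E
```

```text
scene 431.7664147654203 -0.02036739370958088 [ 2.44565211  0.80455327 -0.23649606] [-0.44506903 -0.23149037  1.16754945]
top 456.9772253384392 -0.09531720869846441 [ 2.17610657 -2.12255144  0.17347511] [-0.01858156  0.55290254  0.95300255]
{'time': 0.1, 'joint_positions': array([ 1.17058306e+00,  3.53598699e-01,  1.63407980e+00, -4.71355848e-06,
        1.15524525e+00, -2.42465438e-03]), 'qd': array([-2.22419744e-03, -7.16690079e-04,  9.36933113e-05, -9.21854215e-04,
       -3.81236892e-04,  3.98653252e-04]), 'effort': array([-2.21499060e-03, -6.06356835e+01, -3.42814529e+01, -6.19712478e-05,
        3.95101481e-03, -5.07035395e-06]), 'position': array([0.24195635, 0.57578678, 0.24161582]), 'eef_rot': array([ 1.97584576e-01,  9.80285618e-01, -6.52536573e-04, -1.30971986e-04]), 'ft_force': array([-0.16909223,  1.01600161,  0.45942473]), 'ft_torque': array([-0.00134364, -0.00980791,  0.04433218]), 'finger_force': 0.0, 'gripper_width': 0.08519989118508103}
```

View pics/top.png

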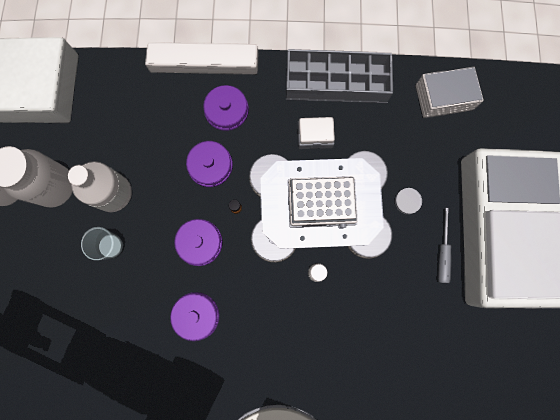

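View pics/scene.png

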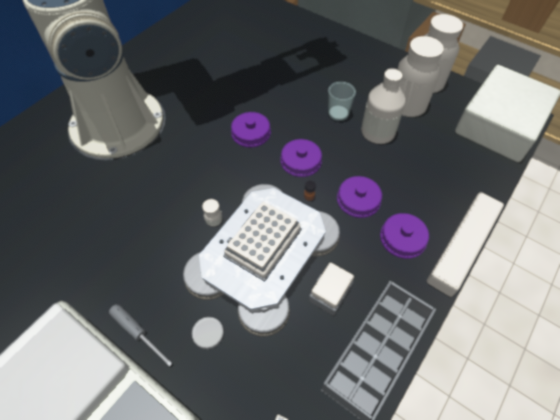

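The top view shows the plate centred near (322,203), with its grey collars at (270,174), (365,172), (274,240) and (370,236). The vial is at (235,206), the jar at (318,272), the dish at (409,200) and the tip box at (316,130). The four purple discs at (225,106), (209,163), (198,242) and (194,317) are the look-alikes. The purple ones stand free and are excluded by colour; the four grey ones under the plate are the ones meant.

```bash
python3 - <<'E'
from h import *
for n in('top','scene'):
    s=dict(np.load(n+'.npz'));P=xyz(s);f=s['frame'].astype(int)
    c=cast(s,322.,203.,.057) if n=='top' else cast(s,262.,245.,.057)
    near=np.hypot(P[...,0]-c[0],P[...,1]-c[1])<.19
    m=(near&(abs(P[...,2]-.057)<.006)&(f.min(2)>100)).astype(np.uint8)
    m=cv2.morphologyEx(m,cv2.MORPH_OPEN,np.ones((3,3)))
    k=max(cv2.findContours(m,0,1)[0],key=cv2.contourArea)[:,0].astype(float)
    z=np.median(P[...,2][m>0]);w=np.array([cast(s,u,v,.057) for u,v in k])
    r=cv2.minAreaRect((w[:,:2]*1000).astype(np.float32));print(n,'z',z,r)
    # corners
    if n=='top':
        a=np.deg2rad(r[2]); 
        b=r[1]
        if b[0]>b[1]: a+=np.pi/2   # a: direction of short side (x)
        if np.cos(a)<0:a+=np.pi
        C=np.array(r[0]);R=np.array([[np.cos(a),-np.sin(a)],[np.sin(a),np.cos(a)]])
        print('yaw',a)
        for i,(sx,sy) in enumerate([(-1,1),(-1,-1),(1,-1),(1,1)],1):
            p=C+R@[sx*70,sy*105];q=C+R@[sx*94,sy*129]
            j=np.hypot(P[...,0]*1000-q[0],P[...,1]*1000-q[1])<5
            print(i,p.round(),q.round(),'collar z',np.median(P[...,2][j]))
    g=near&(P[...,2]>.022)&(P[...,2]<.034)&(f.min(2)>90)&(np.ptp(f,axis=2)<40)
    print(g.sum())
v=cv2.resize(s['frame'][170:345,160:360],None,fx=3,fy=3,interpolation=2);cv2.imwrite('pics/crop1.png',v[:,:,::-1])
E
```

```text
top z 0.05638969323465021 ((564.266845703125, -81.47807312011719), (190.7745361328125, 258.53143310546875), 3.611046552658081)
yaw 0.06302465178667431
1 [488.  19.] [462.  41.] collar z 0.025570180448560832
2 [ 501. -191.] [ 479. -216.] collar z 0.027381852256377785
3 [ 641. -182.] [ 666. -204.] collar z 0.025208666522996595
4 [628.  28.] [650.  53.] collar z 0.02578628645934702
2446
scene z 0.056506155254852954 ((567.692626953125, -82.7420654296875), (191.63613891601562, 262.2863464355469), 3.649989366531372)
2541
```

View pics/crop1.png

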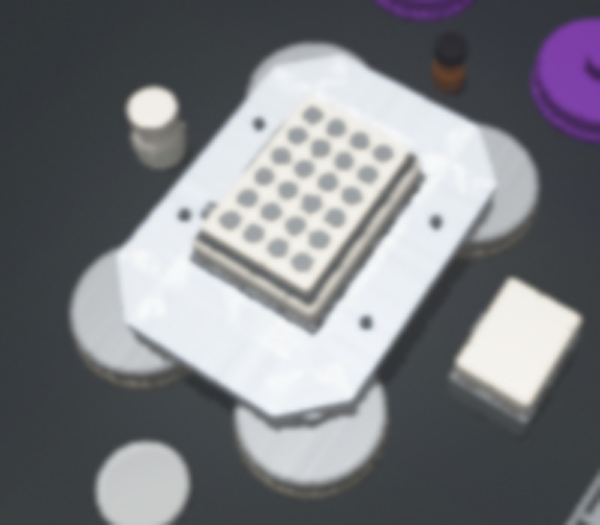

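The crop shows the same layout: four grey collars, each under a cut corner of the plate, and the purple discs apart from them. The two views agree to about 3 mm. I'm taking the plate centre as (566,-82) mm with yaw 0.063. Next I shut the gripper and move above corner_1.

Call:
send_rows:
  targets:
    - {"tx": 248,"ty": -557,"tz": -100,"twist": 0.46}
    - {"tx": 248,"ty": -557,"tz": -100,"twist": 0.46}
    - {"tx": 248,"ty": -557,"tz": -100,"twist": 0.46}
    - {"tx": 248,"ty": -557,"tz": -100,"twist": 0.46}
    - {"tx": 248,"ty": -557,"tz": -100,"twist": 0.46}
    - {"tx": 248,"ty": -557,"tz": -100,"twist": 0.46}
    - {"tx": 248,"ty": -557,"tz": -100,"twist": 0.46}
    - {"tx": 248,"ty": -557,"tz": -100,"twist": 0.46}
    - {"tx": 248,"ty": -557,"tz": -100,"twist": 0.46}
    - {"tx": 248,"ty": -557,"tz": -100,"twist": 0.46}
    - {"tx": 248,"ty": -557,"tz": -100,"twist": 0.46}
    - {"tx": 248,"ty": -557,"tz": -100,"twist": 0.46}
    - {"tx": 248,"ty": -557,"tz": -100,"twist": 0.46}
    - {"tx": 248,"ty": -557,"tz": -100,"twist": 0.46}
    - {"tx": 248,"ty": -557,"tz": -100,"twist": 0.46}
    - {"tx": 248,"ty": -557,"tz": -100,"twist": 0.46}
    - {"tx": 248,"ty": -557,"tz": -100,"twist": 0.46}
    - {"tx": 248,"ty": -557,"tz": -100,"twist": 0.46}
    - {"tx": 248,"ty": -557,"tz": -100,"twist": 0.46}
    - {"tx": 248,"ty": -557,"tz": -100,"twist": 0.46}
  grip: -1
  newtons: 20

```text
time: 1.77
position: [0.4897, 0.0204, 0.1424]
eef_rot: [-0.032, 0.999, 0.0, -0.0]
ft_force: [-0.1, -0.7, 0.6]
gripper_width: 0.0002
finger_force: 0.0
```

Call:
send_rows:
  targets:
    - {"tz": -25}
    - {"tz": -50}
    - {"tz": -68}
    - {"tz": -71}
    - {"tz": -72}
    - {"tz": -73}
    - {"tz": -73}
    - {"tz": -73}

```text
invalid input at $.targets[0]: expected keys tx, ty, tz, twist
```

```bash
python3 - <<'E'
from h import *
s=snap('scene','s2');v=cv2.resize(s['frame'][100:345,120:400],None,fx=2.4,fy=2.4,interpolation=2);cv2.imwrite('pics/crop2.png',v[:,:,::-1])
o=arm.observe();print(o['position'],o['ft_force'])
E
```

```text
[0.48982635 0.02032727 0.14249495] [-0.59723049 -0.43549066  0.08158962]
```

View pics/crop2.png

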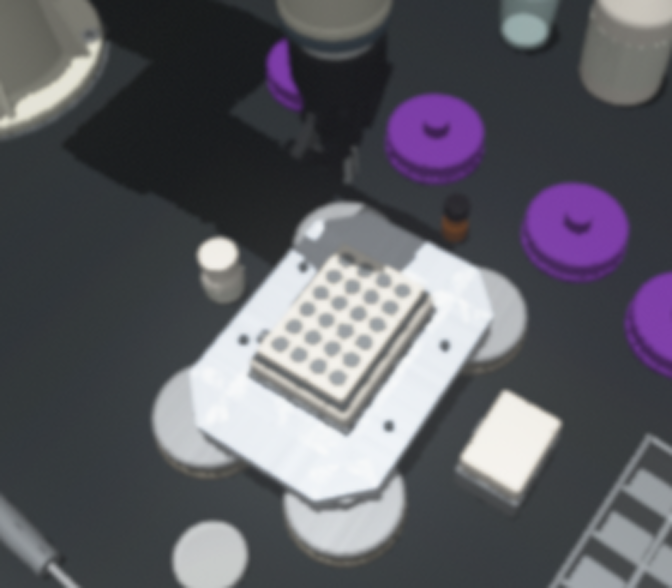

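The move was refused because each row needs all four keys. The picture shows the shut fingers around (330,160), above the corner_1 collar at (345,230), with the rest of the scene unchanged.

Call:
send_rows:
  targets:
    - {"tx": 0,"ty": -2,"tz": -25,"twist": 0}
    - {"tx": 0,"ty": -2,"tz": -50,"twist": 0}
    - {"tx": 0,"ty": -2,"tz": -68,"twist": 0}
    - {"tx": 0,"ty": -2,"tz": -71,"twist": 0}
    - {"tx": 0,"ty": -2,"tz": -72,"twist": 0}
    - {"tx": 0,"ty": -2,"tz": -73,"twist": 0}
    - {"tx": 0,"ty": -2,"tz": -73,"twist": 0}
    - {"tx": 0,"ty": -2,"tz": -73,"twist": 0}

```text
time: 2.48
position: [0.4909, 0.0174, 0.0703]
eef_rot: [-0.031, 1.0, 0.0, 0.001]
ft_force: [0.3, 0.3, -0.3]
gripper_width: 0.0004
finger_force: 0.0
```

Now step down slowly to feel the contact.

Call:
send_rows:
  targets:
    - {"tx": 0,"ty": 0,"tz": -1,"twist": 0}
    - {"tx": 0,"ty": 0,"tz": -2,"twist": 0}
    - {"tx": 0,"ty": 0,"tz": -2,"twist": 0}
    - {"tx": 0,"ty": 0,"tz": -2,"twist": 0}

```text
time: 2.82
position: [0.4906, 0.0172, 0.068]
eef_rot: [-0.031, 1.0, 0.0, 0.001]
ft_force: [-0.9, 0.2, 8.1]
gripper_width: -0.0
finger_force: 3.7
```

Call:
send_rows:
  targets:
    - {"tx": 0,"ty": 0,"tz": -1,"twist": 0}
    - {"tx": 0,"ty": 0,"tz": -1,"twist": 0}
    - {"tx": 0,"ty": 0,"tz": -1,"twist": 0}

```text
time: 3.07
position: [0.4907, 0.0172, 0.0679]
eef_rot: [-0.031, 1.0, 0.0, 0.001]
ft_force: [-5.7, 0.5, 21.6]
gripper_width: -0.0001
finger_force: 11.1
```

Call:
send_rows:
  targets:
    - {"tx": 0,"ty": 0,"tz": -1,"twist": 0}
    - {"tx": 0,"ty": 0,"tz": -1,"twist": 0}
    - {"tx": 0,"ty": 0,"tz": -1,"twist": 0}

```text
time: 3.32
position: [0.4907, 0.0172, 0.0679]
eef_rot: [-0.031, 1.0, 0.0, 0.001]
ft_force: [-9.5, 1.4, 35.9]
gripper_width: 0.0003
finger_force: 18.6
```

Corner_1 is sound: no give at 36 N. Next is corner_2.

Call:
send_rows:
  targets:
    - {"tx": 0,"ty": 0,"tz": 30,"twist": 0}
    - {"tx": 0,"ty": 0,"tz": 55,"twist": 0}
    - {"tx": 3,"ty": -42,"tz": 55,"twist": 0}
    - {"tx": 5,"ty": -84,"tz": 55,"twist": 0}
    - {"tx": 8,"ty": -126,"tz": 55,"twist": 0}
    - {"tx": 11,"ty": -168,"tz": 55,"twist": 0}
    - {"tx": 13,"ty": -210,"tz": 55,"twist": 0}
    - {"tx": 13,"ty": -210,"tz": 40,"twist": 0}
    - {"tx": 13,"ty": -210,"tz": 15,"twist": 0}
    - {"tx": 13,"ty": -210,"tz": 6,"twist": 0}
    - {"tx": 13,"ty": -210,"tz": 4,"twist": 0}
    - {"tx": 13,"ty": -210,"tz": 3,"twist": 0}
    - {"tx": 13,"ty": -210,"tz": 2,"twist": 0}
    - {"tx": 13,"ty": -210,"tz": 2,"twist": 0}
    - {"tx": 13,"ty": -210,"tz": 1,"twist": 0}
    - {"tx": 13,"ty": -210,"tz": 1,"twist": 0}
    - {"tx": 13,"ty": -210,"tz": 1,"twist": 0}

```text
time: 4.73
position: [0.503, -0.1924, 0.068]
eef_rot: [-0.032, 0.999, -0.0, -0.0]
ft_force: [-6.5, 0.2, 16.3]
gripper_width: 0.0003
finger_force: 8.3
```

Corner_2 is sound too: 16 N at 0.068. Next is corner_3.

Call:
send_rows:
  targets:
    - {"tx": 0,"ty": 0,"tz": 30,"twist": 0}
    - {"tx": 0,"ty": 0,"tz": 55,"twist": 0}
    - {"tx": 40,"ty": 2,"tz": 55,"twist": 0}
    - {"tx": 80,"ty": 5,"tz": 55,"twist": 0}
    - {"tx": 120,"ty": 7,"tz": 55,"twist": 0}
    - {"tx": 140,"ty": 9,"tz": 55,"twist": 0}
    - {"tx": 140,"ty": 9,"tz": 40,"twist": 0}
    - {"tx": 140,"ty": 9,"tz": 15,"twist": 0}
    - {"tx": 140,"ty": 9,"tz": 5,"twist": 0}
    - {"tx": 140,"ty": 9,"tz": 3,"twist": 0}
    - {"tx": 140,"ty": 9,"tz": 2,"twist": 0}
    - {"tx": 140,"ty": 9,"tz": 1,"twist": 0}
    - {"tx": 140,"ty": 9,"tz": 1,"twist": 0}
    - {"tx": 140,"ty": 9,"tz": 0,"twist": 0}
    - {"tx": 140,"ty": 9,"tz": 0,"twist": 0}
    - {"tx": 140,"ty": 9,"tz": 0,"twist": 0}

```text
time: 6.07
position: [0.6437, -0.1841, 0.0675]
eef_rot: [-0.031, 1.0, -0.0, 0.001]
ft_force: [-1.2, 0.1, 6.0]
gripper_width: -0.0001
finger_force: 2.9
```

Call:
send_rows:
  targets:
    - {"tx": 0,"ty": 0,"tz": -1,"twist": 0}
    - {"tx": 0,"ty": 0,"tz": -2,"twist": 0}
    - {"tx": 0,"ty": 0,"tz": -2,"twist": 0}
    - {"tx": 0,"ty": 0,"tz": -2,"twist": 0}

```text
time: 6.4
position: [0.6439, -0.1842, 0.0658]
eef_rot: [-0.031, 1.0, -0.0, 0.001]
ft_force: [-1.9, -0.4, 8.1]
gripper_width: 0.0001
finger_force: 4.0
```

It gives. I'll press on to the stop and hold.

Call:
send_rows:
  targets:
    - {"tx": 0,"ty": 0,"tz": -1,"twist": 0}
    - {"tx": 0,"ty": 0,"tz": -2,"twist": 0}
    - {"tx": 0,"ty": 0,"tz": -2,"twist": 0}
    - {"tx": 0,"ty": 0,"tz": -2,"twist": 0}
    - {"tx": 0,"ty": 0,"tz": -2,"twist": 0}

```text
time: 6.82
position: [0.644, -0.1842, 0.0643]
eef_rot: [-0.031, 1.0, -0.0, 0.001]
ft_force: [-2.8, 0.2, 11.4]
gripper_width: 0.0001
finger_force: 5.6
```

Call:
send_rows:
  targets:
    - {"tx": 0,"ty": 0,"tz": -1,"twist": 0}
    - {"tx": 0,"ty": 0,"tz": -1,"twist": 0}
    - {"tx": 0,"ty": 0,"tz": -1,"twist": 0}
    - {"tx": 0,"ty": 0,"tz": -1,"twist": 0}

```text
time: 7.15
position: [0.644, -0.1843, 0.0642]
eef_rot: [-0.031, 1.0, -0.0, 0.001]
ft_force: [-5.6, 0.7, 18.6]
gripper_width: 0.0002
finger_force: 9.3
```

Corner_3 sank about 3.8 mm to a firm stop, so it is the rocking one. I lift and move over its collar.

Call:
send_rows:
  targets:
    - {"tx": 0,"ty": 0,"tz": 8,"twist": 0}
    - {"tx": 0,"ty": 0,"tz": 35,"twist": 0}
    - {"tx": 25,"ty": -22,"tz": 35,"twist": 0}
    - {"tx": 25,"ty": -22,"tz": 35,"twist": 0}
    - {"tx": 25,"ty": -22,"tz": 10,"twist": 0}
    - {"tx": 25,"ty": -22,"tz": -10,"twist": 0}
    - {"tx": 25,"ty": -22,"tz": -18,"twist": 0}
    - {"tx": 25,"ty": -22,"tz": -18,"twist": 0}
    - {"tx": 25,"ty": -22,"tz": -18,"twist": 0}

```text
time: 7.9
position: [0.668, -0.2059, 0.0434]
eef_rot: [-0.031, 1.0, 0.0, -0.0]
ft_force: [-0.7, 0.1, -0.0]
gripper_width: -0.0002
finger_force: 0.0
```

```bash
python3 - <<'E'
from h import *
s=snap('scene','s3');v=cv2.resize(s['frame'][170:345,160:360],None,fx=3,fy=3,interpolation=2);cv2.imwrite('pics/crop3.png',v[:,:,::-1])
o=arm.observe();print(o['position'],o['ft_force'])
E
```

```text
[ 0.66865708 -0.2059999   0.04414684] [0.44568845 0.01299485 0.78977234]
```

View pics/crop3.png

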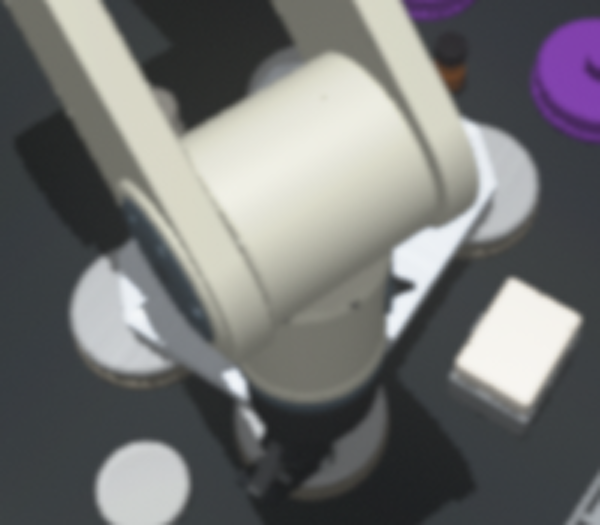

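The hand is over the bottom collar near (312,430), and dark finger parts show near (265,470). I'll project the tip into the picture to check.

```bash
python3 - <<'E'
from h import *
s=dict(np.load('s3.npz'))
K=np.array([[s['fx'],0,s['cx']],[0,s['fy'],s['cy']],[0,0,1.]])
p=np.array([[.6687,-.206,.033],[.6687,-.206,.028],[.643,-.184,.028],[.6687-.0,-.206,.12]])
q=cv2.projectPoints(p,s['rvec'],s['tvec'],K,np.array([s['k1'],0,0,0.]))[0][:,0]
print((q-[160,170])*3)
E
```

```text
[[318.83197362 455.43079232]
 [319.02052262 457.98797234]
 [308.32656717 409.08988317]
 [315.21941262 406.40624661]]
```

The tip projects to (319,455), well on the collar, so I press slowly.

Call:
send_rows:
  targets:
    - {"tx": 0,"ty": 0,"tz": -3,"twist": 0}
    - {"tx": 0,"ty": 0,"tz": -5,"twist": 0}
    - {"tx": 0,"ty": 0,"tz": -6,"twist": 0}
    - {"tx": 0,"ty": 0,"tz": -7,"twist": 0}
    - {"tx": 0,"ty": 0,"tz": -8,"twist": 0}
    - {"tx": 0,"ty": 0,"tz": -8,"twist": 0}
    - {"tx": 0,"ty": 0,"tz": -8,"twist": 0}

```text
time: 8.53
position: [0.6688, -0.206, 0.0367]
eef_rot: [-0.031, 1.0, -0.0, 0.001]
ft_force: [-2.2, 0.4, 6.0]
gripper_width: 0.0
finger_force: 3.6
```

Call:
send_rows:
  targets:
    - {"tx": 0,"ty": 0,"tz": -1,"twist": 0}
    - {"tx": 0,"ty": 0,"tz": -2,"twist": 0}
    - {"tx": 0,"ty": 0,"tz": -3,"twist": 0}
    - {"tx": 0,"ty": 0,"tz": -3,"twist": 0}

```text
time: 8.87
position: [0.6688, -0.206, 0.0338]
eef_rot: [-0.031, 1.0, -0.0, 0.001]
ft_force: [-2.5, 0.8, 8.7]
gripper_width: 0.0
finger_force: 3.9
```

It is sinking at about 9 N. I continue until it turns firm.

Call:
send_rows:
  targets:
    - {"tx": 0,"ty": 0,"tz": -1,"twist": 0}
    - {"tx": 0,"ty": 0,"tz": -2,"twist": 0}
    - {"tx": 0,"ty": 0,"tz": -3,"twist": 0}
    - {"tx": 0,"ty": 0,"tz": -4,"twist": 0}
    - {"tx": 0,"ty": 0,"tz": -5,"twist": 0}
    - {"tx": 0,"ty": 0,"tz": -5,"twist": 0}
    - {"tx": 0,"ty": 0,"tz": -5,"twist": 0}

```text
time: 9.45
position: [0.6688, -0.206, 0.029]
eef_rot: [-0.031, 1.0, -0.0, 0.001]
ft_force: [-2.7, 1.5, 9.7]
gripper_width: -0.0002
finger_force: 4.9
```

Call:
send_rows:
  targets:
    - {"tx": 0,"ty": 0,"tz": -1,"twist": 0}
    - {"tx": 0,"ty": 0,"tz": -1,"twist": 0}
    - {"tx": 0,"ty": 0,"tz": -1,"twist": 0}
    - {"tx": 0,"ty": 0,"tz": -1,"twist": 0}

```text
time: 9.78
position: [0.6688, -0.206, 0.0289]
eef_rot: [-0.031, 1.0, -0.0, 0.001]
ft_force: [-5.7, 2.3, 17.0]
gripper_width: 0.0003
finger_force: 8.6
```

It is firm with the tip at 18 mm, so the collar is flat. I hold briefly, then lift straight up and clear.

Call:
send_rows:
  targets:
    - {"tx": 0,"ty": 0,"tz": -1,"twist": 0}
    - {"tx": 0,"ty": 0,"tz": -1,"twist": 0}
    - {"tx": 0,"ty": 0,"tz": -1,"twist": 0}
    - {"tx": 0,"ty": 0,"tz": 10,"twist": 0}
    - {"tx": 0,"ty": 0,"tz": 40,"twist": 0}
    - {"tx": 0,"ty": 0,"tz": 80,"twist": 0}
    - {"tx": 0,"ty": 0,"tz": 120,"twist": 0}
    - {"tx": 0,"ty": 0,"tz": 160,"twist": 0}
    - {"tx": 0,"ty": 0,"tz": 200,"twist": 0}
    - {"tx": -20,"ty": 30,"tz": 220,"twist": 0}
    - {"tx": -60,"ty": 100,"tz": 220,"twist": 0}
    - {"tx": -100,"ty": 200,"tz": 220,"twist": 0}
    - {"tx": -150,"ty": 300,"tz": 220,"twist": 0}
    - {"tx": -200,"ty": 400,"tz": 220,"twist": 0}
    - {"tx": -200,"ty": 450,"tz": 220,"twist": 0}
    - {"tx": -200,"ty": 450,"tz": 220,"twist": 0}
    - {"tx": -200,"ty": 450,"tz": 220,"twist": 0}
    - {"tx": -200,"ty": 450,"tz": 220,"twist": 0}
    - {"tx": -200,"ty": 450,"tz": 220,"twist": 0}
    - {"tx": -200,"ty": 450,"tz": 220,"twist": 0}

```text
time: 11.45
position: [0.482, 0.208, 0.247]
eef_rot: [-0.031, 1.0, 0.0, 0.001]
ft_force: [1.9, 0.7, -1.0]
gripper_width: 0.0
finger_force: 0.0
```

```bash
python3 - <<'E'
from h import *
s=snap('top','t4');P=xyz(s);o=arm.observe();print(o['time'],o['position'],o['ft_force'])
s0=dict(np.load('top.npz'));P0=xyz(s0)
for i,q in enumerate([(462,41),(479,-216),(666,-204),(650,53),(490,18),(503,-192),(643,-182),(630,28)]):
    f=lambda P:np.median(P[...,2][np.hypot(P[...,0]*1000-q[0],P[...,1]*1000-q[1])<8])*1000
    print(q,f(P0).round(1),f(P).round(1))
v=cv2.resize(s['frame'][90:330,200:480],None,fx=2.4,fy=2.4,interpolation=2);cv2.imwrite('pics/crop4.png',v[:,:,::-1])
E
```

```text
11.5 [0.47961866 0.21389288 0.24695952] [-2.38888929  4.13416709 -0.72790544]
(462, 41) 25.7 26.8
(479, -216) 27.0 27.1
(666, -204) 26.2 17.2
(650, 53) 26.8 26.3
(490, 18) 56.4 56.8
(503, -192) 56.5 56.5
(643, -182) 56.7 56.5
(630, 28) 57.1 56.1
```

View pics/crop4.png

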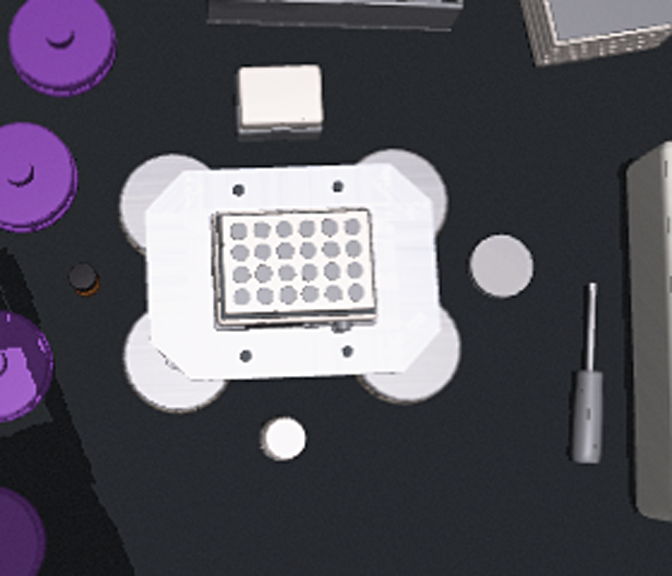

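The picture shows everything in place and the hand clear. Collar_3 (upper right, about (395,200)) went from 26 to 17 mm, and the other three are still up. The plate is level. I settle the arm, then hand in.

Call:
send_rows:
  targets:
    - {"tx": 0,"ty": 0,"tz": 0,"twist": 0}
    - {"tx": 0,"ty": 0,"tz": 0,"twist": 0}
    - {"tx": 0,"ty": 0,"tz": 0,"twist": 0}
    - {"tx": 0,"ty": 0,"tz": 0,"twist": 0}

```text
time: 11.83
position: [0.4836, 0.2051, 0.2464]
eef_rot: [-0.03, 1.0, -0.0, 0.0]
ft_force: [0.3, -0.6, 0.3]
gripper_width: 0.0
finger_force: 0.0
```

```bash
python3 -c "
from bench import arm
print(arm.finish_job())"
```

```text
the job is handed in; nothing more can be done
None
```

Corner_3 was the rocking corner; its collar is pressed flat (top measured at about 17–18 mm), the other three collars are still up, the hand is clear, and the job was handed in at about 12 s (the hand-in returned no verdict); corner_4 was not pressed.

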